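Hold the UV curing lamp over the primed strip

TASK

Take the curing lamp out of the crate by its grip bar, carry it over the row of cans and hold it window down over the freshly primed strip on the fuel flap: level, centred on the strip and lined up along it, about 15 mm (a finger's width) above. The primer is wet, so never let the lamp or the robot touch the flap; knock nothing over and leave the other things in the crate. Finish while still holding the lamp steady there - do not put it down or let go.

Things in the scene. Friction and masses are not known exactly. Their poses are not given: they have to be found in the camera images.
- lamp: Cordless UV curing lamp, lying window down in the crate: flat oblong body 116 (x) x 62 (y) x 46 mm high, black bezel, bare aluminium fins and a flat aluminium deck, and a straight black grip bar over its length on two end posts. Origin: centre of its underside = centre of its 94 x 42 mm light window; x along its length, z up out of its back. About 0.5 kg, balanced under the bar's middle.
- lamp_bar (a point): Centre of the lamp's grip bar, 88 mm above the middle of the lamp's underside, same axes as the lamp. The bar runs along x: 112 mm long, 24 mm wide, 20 mm tall (top 98 mm above the underside); 78 mm of it is free between the posts, with a 32 mm gap beneath it down to the deck.
- primer (a point): Centre of the freshly primed repair strip, on the upper face of the fuel flap: a flat grey round-ended patch 70 mm long by 20 mm wide inside a 94 x 34 mm feathered bare-metal edge. x runs along the strip, z up. Off the middle of the flap: 18 mm along flap x, -22 mm along flap y.
- flap: Painted fuel filler flap, a flat plate 170 (x) x 150 (y) x 5 mm with round corners, lying loose on a padded stand, its upper face about 53 mm above the bench. Origin: centre of its underside; the primed strip runs along its x.
- stand: Low steel stand with two rubber-topped rails 130 mm long (along x), 90 mm apart, top 48 mm above the bench; fixed. Origin: centre of its footprint on the bench.
- crate: Open grey plastic crate 360 (x) x 270 (y) x 75 mm high, walls and floor 5 mm; it is fixed to the bench. Origin: centre of its underside.
- sander: Hand sanding pad in the crate: oblong plate 115 x 62 x 22 mm with a round wooden mushroom knob (44 mm wide) on top, 66 mm high in all. Origin: centre of its underside.
- cork: Plain cork rubbing block in the crate, 118 x 62 x 36 mm. Origin: centre of its underside.
- tape0: Roll of masking tape lying in the crate, 54 mm across, 25 mm high. Origin: centre of its underside.
- tape1: Another roll of masking tape of the same size. Origin: centre of its underside.
- tray: Shallow steel tray 460 (x) x 100 (y) mm with a 14 mm lip, fixed to the bench between crate and flap, running away from the robot; a row of five cans, cups and bottles stands in it, the tallest reaching 194 mm above the bench. Origin: centre of its underside; its y points towards the crate.
- aerosol0: Aerosol can in the row, 65 mm across, 190 mm high. Origin: centre of its underside.
- aerosol1: Another aerosol can of the same size in the row. Origin: centre of its underside.
- mixcup: Empty white mixing cup in the row, 80 mm across the rim, 115 mm high. Origin: centre of its underside.
- hardener: Metal can in the row, 72 mm across, 130 mm high. Origin: centre of its underside.
- thinner: Plastic bottle in the row, 68 mm across, 175 mm high. Origin: centre of its underside.
- jar: Small lidded jar on the bench to the right of the flap, 56 mm across, 65 mm high. Origin: centre of its underside.
- cup2: Small empty white cup on the bench on the robot's side of the flap, 72 mm across the rim, 85 mm high. Origin: centre of its underside.
Things that resemble listed ones, but are neither listed nor needed, are in the scene too. What is shaped like the lamp but orange is not meant.

How it is judged:
By the outcome, as a careful person would: the job done as asked, in the order asked, and still so for the second after the job is handed in, while the arm keeps its last pose, push and grip.
It also fails if it takes over 48 s, if anything falls off the work surface, if the arm or the gripper's body presses on something with over 40 N, if the wrist force passes 120 N, or if a joint passes its speed limit or range.

ROBOT

A 6-joint arm with a two-finger parallel gripper is mounted at the origin on the work surface. World frame = base frame: x ahead of the robot, y to its left, z up, the work surface at z = 0. Lengths are in mm, angles in rad, forces in N, time in s.
With the tool pointing down it reaches from about 300 to 850 mm from the base axis. Payload 4.2 kg.
Tool frame: the origin (TCP) lies on the centre line of the jaws, within the pads' length; the fingertips stand 25 mm ahead of it and the grasp point (between the pads) lies 6 mm ahead of it (bot.tcp_to_tips is the distance from the TCP to the fingertips, in mm); z points along the fingers, y is the line along which they close (so a half turn about z gives the same grasp; the last joint's range is limited). The gripper opens to 91 mm and grips with 3 to 60 N. Pads are 32 mm wide; open, the fingers measure 118 mm over their backs; the gripper's body (76 mm by 178 mm) begins 60 mm behind the grasp point.
Start: joints at [-1.203, 0.32, 1.565, -0, 1.257, -0.02], TCP at [217.441, -532.315, 238.976] pointing down, gripper open.
Joint ranges: [-3.11, 3.11], [-0.84, 2.01], [0.21, 2.61], [-1.34, 4.49], [0.05, 2.63], [-2.56, 2.56]. Speed limits (rad/s): [2.57, 2.57, 3.14, 3.14, 3.14, 3.14].

INTERFACE

Orientations are given as a unit quaternion [x, y, z, w].
In Python, from rig import bot gives the robot as it stands. The module is installed in compiled form; this text tells all that it offers.
- The arm moves only by the tool carry_out, never from a script. Its argument "moves" is a list of rows, each an object of numbers: "x", "y", "z": the shift along the tool's x, y, z in cm; "ax", "ay", "az": the turn, a rotation vector about the tool's x, y, z in degrees; "claw": the closure in counts, from 0 (fully open) to 255 (shut). A call has exactly 8 rows; each row shifts and turns the commanded pose from where the row before left it, along the tool's axes as they then stand; what a row does not reach is not made up. A row lasts 1/10 s, in which the tool goes at most 50 mm and 8.59 degrees, less where a joint would pass 70% of its speed; a pose out of reach is approached as far as the arm can. A call with a gripper value outside its range is refused whole. The fingers move at their own pace and stop on an object; "grip_force" is the grip in N (left out, the last holds). Time passes only in rows, so rows that do not move let the fingers close, or fill a call up. It gives the time, the measured TCP pose, the force, the opening and the grip force at its end, in the units of the state.
- bot.sense(): the state, without advancing time (a new reading comes with each control period).
- bot.snapshot(name): name is "side" or "top" or "wrist"; returns the picture (480x640x3 uint8, red, green, blue); there is no depth.
- bot.get_calibration(name): a dict with "fovy" (degrees; the focal length in pixels is half the picture's height over the tangent of half this angle, whatever the lens; pixels are square), "cx", "cy" (the principal point, pixels), "rvec" (rotation vector, rad) and "tvec" (3), from world to camera coordinates, as OpenCV has them. Camera axes: x right, y down, z forward; pixel columns grow to the right and rows downward; lengths in mm; the calibration is good to about 2 mm. A picture is of the moment at which its call begins: read the wrist's pose just before it. get_calibration takes no time and is no camera call; for the wrist camera it gives the pose at the moment of the call.
- bot.sign_off(): hands the job in; it is judged then, once.
The state is a dict: "time": time; "joint_positions": joint angles; "dq": joint speeds; "joint_torque": joint torques, N m; "tcp_pos": TCP position; "orientation": TCP orientation; "ft_force": force on the tool from outside, world axes, zero at the start; "torque": the same for the moment, N m; "gripper_width": finger opening in mm; "grip_force": force on a finger pad.
Only numpy, scipy, OpenCV 4.12 (cv2) and the standard library are available. Lean on these libraries where they do the work, as an engineer would, in place of code of your own. Each camera call takes 0.05 s, during which the arm holds its last target. There are 200 camera calls.

## Working session

There is one attempt and no reset: what is moved stays moved. The work goes in short steps, Python scripts to look and compute and a tool call to move; the robot and the scene stay as the last step left them, time stands still between calls to the robot, and variables do not carry over. Pictures are saved under pics/ and viewed, at most 10 in all, crops included, and the job is handed in when it is done.

Besides the shell and the picture viewer there is one more tool, called after "Emit:" as name([rows], argument=value, ...), one row to a line, values as JSON. carry_out: Moves the arm, as the interface text tells. Its arguments: {"type":"object","properties":{"moves":{"type":"array"},"grip_force":{"type":"number"}},"required":["moves"]}

```bash
mkdir -p pics; cat > h.py <<'E'
import numpy as np, cv2
from rig import bot
from scipy.spatial.transform import Rotation as R
def snap(n,f):
    c=bot.get_calibration(n); im=bot.snapshot(n); cv2.imwrite(f'pics/{f}.png',cv2.cvtColor(im,cv2.COLOR_RGB2BGR)); np.save(f'pics/{f}.npy',c,allow_pickle=True); return im,c
def ray(c,u,v,z):
    f=240/np.tan(np.radians(c['fovy'])/2); Rm=cv2.Rodrigues(np.array(c['rvec'],float))[0]; t=np.array(c['tvec'],float).ravel()
    o=-Rm.T@t; d=Rm.T@np.array([(u-c['cx'])/f,(v-c['cy'])/f,1]); return o+d*(z-o[2])/d[2]
def load(f): return np.load(f'pics/{f}.npy',allow_pickle=True).item()
E
python3 - <<'E'
from h import *
for n in('top','side'):
    im,c=snap(n,n+'0'); print(n,c)
print(bot.sense())
E
```

```text
top {'fovy': 54.721600717448084, 'cx': 322.28041041357403, 'cy': 233.64601039517697, 'rvec': array([ 2.12602246, -2.09647826,  0.15521802]), 'tvec': array([  26.95933673,  519.66406476, 1041.01219421])}
side {'fovy': 53.055212568726525, 'cx': 313.74311933345354, 'cy': 232.22767783806262, 'rvec': array([ 0.10449166, -2.94345341,  1.04375911]), 'tvec': array([ 508.4297342 ,   65.62621525, 1033.98901403])}
{'time': 0.1, 'joint_positions': array([-1.20300337e+00,  3.20241979e-01,  1.56552340e+00, -1.61145563e-05,
        1.25739879e+00, -1.99943864e-02]), 'dq': array([-0.00218023, -0.00154881, -0.00307574,  0.00060389,  0.00081831,
       -0.00116887]), 'joint_torque': array([-7.80187690e-06, -4.13334811e+01, -2.32510561e+01,  7.28219049e-02,
        4.21467377e-02, -5.32547472e-05]), 'tcp_pos': array([ 217.2874584 , -531.934562  ,  238.20933358]), 'orientation': array([ 9.81260656e-01,  1.92683441e-01, -1.43501903e-04, -7.72578255e-04]), 'ft_force': array([ 0.49015327, -0.0317778 ,  0.13825651]), 'torque': array([-0.02217421, -0.00650501, -0.0159362 ]), 'grip_force': 0.0, 'gripper_width': 91.00182293200103}
```

View pics/top0.png

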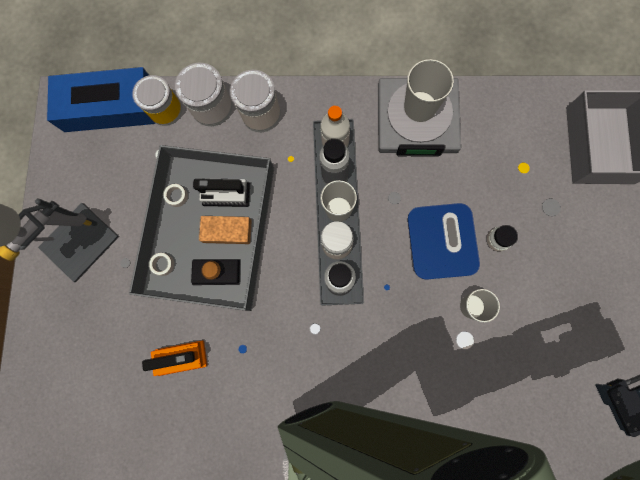

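View pics/side0.png

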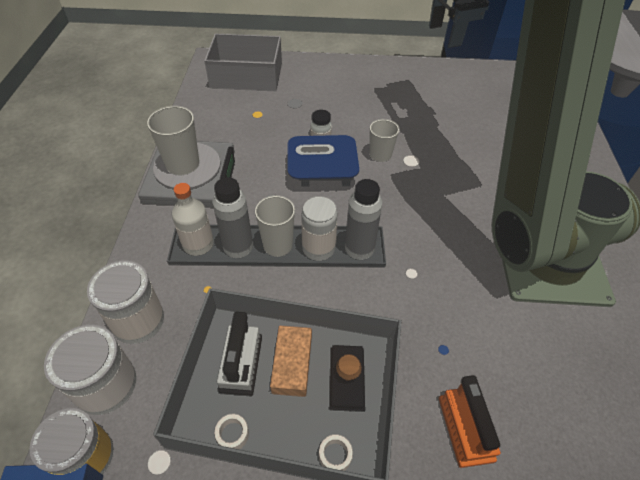

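Top view: the lamp is at about (222,190) in the crate, with its bar running across the picture. The flap is at (443,241) with its strip at (452,232) running up the picture. The orange decoy is outside the crate at (177,358). Next I'll enlarge both.

```bash
python3 - <<'E'
from h import *
a=cv2.imread('pics/top0.png'); b=cv2.imread('pics/side0.png')
r=lambda i,x,y,w,h:cv2.resize(i[y:y+h,x:x+w],(400,300),interpolation=cv2.INTER_CUBIC)
cv2.imwrite('pics/m1.png',np.vstack([np.hstack([r(a,182,165,80,60),r(a,403,197,80,60)]),np.hstack([r(b,200,305,120,90),r(b,275,120,100,75)])]))
E
```

```text
(no output)
```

View pics/m1.png

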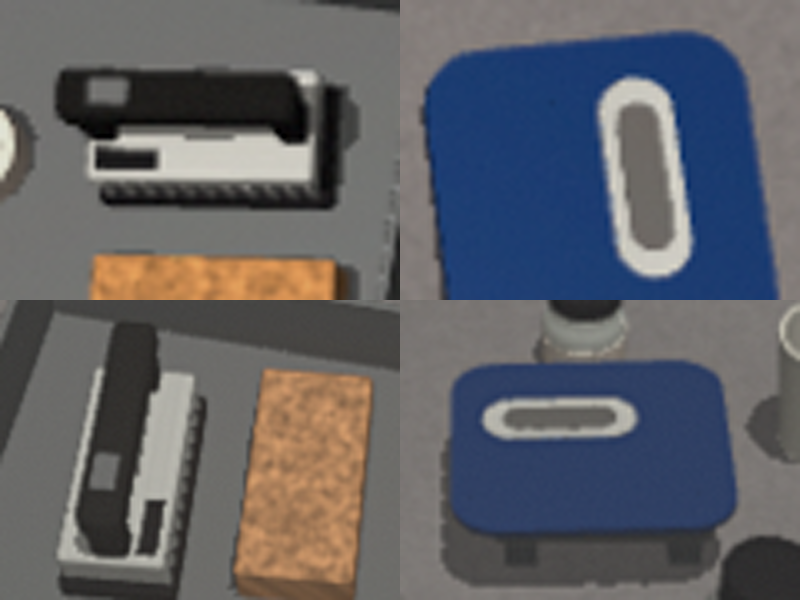

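```bash
python3 - <<'E'
from h import *
t=load('top0'); s=load('side0')
T=lambda x,y,z:ray(t,182+x/5,165+y/5,z)
F=lambda x,y,z:ray(t,403+(x-400)/5,197+y/5,z)
S=lambda x,y,z:ray(s,200+x*.3,305+(y-300)*.3,z)
G=lambda x,y,z:ray(s,275+(x-400)*.25,120+(y-300)*.25,z)
print('bar top',T(57,97,103),T(305,97,103),T(183,94,103))
print('bar side',S(138,323,103),S(100,520,103))
print('fins bottom right',T(335,207,5),T(345,85,5))
a,b=F(636,80,53),F(656,276,53);print('strip',a,b,(a+b)/2,np.degrees(np.arctan2(*(a-b)[1::-1])))
a,b=G(483,417,53),G(637,417,53);print('strip side',a,b,(a+b)/2)
c=t
for p in [(334,150,190),(335,112,175),(340,275,190),(271,160,75),(252,305,75),(160,150,75),(160,195,30),(204,230,41)]: print(p,ray(c,*p))
print(bot.get_calibration('wrist'))
E
```

```text
bar top [620.56635283 329.634316   103.        ] [621.40632918 215.26567505 103.        ] [622.41620705 271.50540962 103.        ]
bar side [621.12252812 224.05200177 103.        ] [621.79916186 331.69190565 103.        ]
fins bottom right [593.69303117 218.75114458   5.        ] [656.50792779 216.57348341   5.        ]
strip [ 570.48624763 -263.71329496   53.        ] [ 478.26117053 -269.84448044   53.        ] [ 524.37370908 -266.7788877    53.        ] 3.8034653828289313
strip side [ 572.24863932 -262.0063522    53.        ] [ 478.03636108 -269.18989772   53.        ] [ 525.1425002  -265.59812496   53.        ]
(334, 150, 190) [672.27304164   7.52321063 190.        ]
(335, 112, 175) [764.58790898   6.61485518 175.        ]
(340, 275, 190) [409.58283138  -7.73074922 190.        ]
(271, 160, 75) [689.89096881 157.55582599  75.        ]
(252, 305, 75) [350.37946287 187.67905914  75.        ]
(160, 150, 75) [713.48422817 425.35242602  75.        ]
(160, 195, 30) [614.36848649 434.5171033   30.        ]
(204, 230, 41) [526.17290984 316.87227131  41.        ]
{'fovy': 59.02144327311352, 'cx': 320.756628423329, 'cy': 236.2300021117584, 'rvec': array([-2.43297733,  1.63417346,  0.20202535]), 'tvec': array([-574.0390044 ,  -26.60380589,  388.47491452])}
```

Emit:
carry_out([
  {"z": -1.2, "az": -8.5},
  {"z": -1.2, "az": -8.5},
  {"z": -1.2, "az": -8.5},
  {"z": -1.2, "az": -8.5},
  {"z": -1.2, "az": -8.5},
  {"z": -1.2, "az": -8.5},
  {"z": -1.2, "az": -8.5},
  {"z": -1.2, "az": -8.3},
], grip_force=40)

```text
invalid input at $.moves[0]: expected keys x, y, z, ax, ay, az, claw
```

Emit:
carry_out([
  {"x": 2, "y": 1},
  {"x": 4, "y": 2},
  {"x": 4, "y": 2},
  {"x": 4, "y": 2},
  {"x": 4, "y": 2},
  {"x": 4, "y": 2},
  {"x": 4, "y": 2},
  {"x": 4, "y": 2},
])

```text
invalid input at $.moves[0]: expected keys x, y, z, ax, ay, az, claw
```

Emit:
carry_out([
  {"x": 4, "y": 2},
  {"x": 4, "y": 2},
  {"x": 4, "y": 2},
  {"x": 4, "y": 2},
  {"x": 4, "y": 2},
  {"x": 4, "y": 2},
  {"x": 4, "y": 2},
  {"x": 4, "y": 2},
])

```text
invalid input at $.moves[0]: expected keys x, y, z, ax, ay, az, claw
```

All seven keys are required in every row.

Emit:
carry_out([
  {"x": 0, "y": 0, "z": -1.2, "ax": 0, "ay": 0, "az": -8.5, "claw": 0},
  {"x": 0, "y": 0, "z": -1.2, "ax": 0, "ay": 0, "az": -8.5, "claw": 0},
  {"x": 0, "y": 0, "z": -1.2, "ax": 0, "ay": 0, "az": -8.5, "claw": 0},
  {"x": 0, "y": 0, "z": -1.2, "ax": 0, "ay": 0, "az": -8.5, "claw": 0},
  {"x": 0, "y": 0, "z": -1.2, "ax": 0, "ay": 0, "az": -8.5, "claw": 0},
  {"x": 0, "y": 0, "z": -1.2, "ax": 0, "ay": 0, "az": -8.5, "claw": 0},
  {"x": 0, "y": 0, "z": -1.2, "ax": 0, "ay": 0, "az": -8.5, "claw": 0},
  {"x": 0, "y": 0, "z": -1.2, "ax": 0, "ay": 0, "az": -8.3, "claw": 0},
], grip_force=40)

```text
time: 0.9
tcp_pos: [217.4, -532.1, 335.0]
orientation: [0.705, 0.709, 0.0, -0.0]
ft_force: [0.6, -0.1, 0.2]
gripper_width: 91.5
grip_force: 0.0
```

Emit:
carry_out([
  {"x": 2, "y": 1, "z": 0, "ax": 0, "ay": 0, "az": 0, "claw": 0},
  {"x": 4, "y": 2, "z": 0, "ax": 0, "ay": 0, "az": 0, "claw": 0},
  {"x": 4, "y": 2, "z": 0, "ax": 0, "ay": 0, "az": 0, "claw": 0},
  {"x": 4, "y": 2, "z": 0, "ax": 0, "ay": 0, "az": 0, "claw": 0},
  {"x": 4, "y": 2, "z": 0, "ax": 0, "ay": 0, "az": 0, "claw": 0},
  {"x": 4, "y": 2, "z": 0, "ax": 0, "ay": 0, "az": 0, "claw": 0},
  {"x": 4, "y": 2, "z": 0, "ax": 0, "ay": 0, "az": 0, "claw": 0},
  {"x": 4, "y": 2, "z": 0, "ax": 0, "ay": 0, "az": 0, "claw": 0},
])

```text
time: 1.7
tcp_pos: [367.6, -230.5, 334.7]
orientation: [0.707, 0.707, -0.0, -0.0]
ft_force: [0.6, -1.0, -0.3]
gripper_width: 90.9
grip_force: 0.0
```

Emit:
carry_out([
  {"x": 4, "y": 2, "z": 0, "ax": 0, "ay": 0, "az": 0, "claw": 0},
  {"x": 4, "y": 2, "z": 0, "ax": 0, "ay": 0, "az": 0, "claw": 0},
  {"x": 4, "y": 2, "z": 0, "ax": 0, "ay": 0, "az": 0, "claw": 0},
  {"x": 4, "y": 2, "z": 0, "ax": 0, "ay": 0, "az": 0, "claw": 0},
  {"x": 4, "y": 2, "z": 0, "ax": 0, "ay": 0, "az": 0, "claw": 0},
  {"x": 4, "y": 2, "z": 0, "ax": 0, "ay": 0, "az": 0, "claw": 0},
  {"x": 4, "y": 2, "z": 0, "ax": 0, "ay": 0, "az": 0, "claw": 0},
  {"x": 4, "y": 2, "z": 0, "ax": 0, "ay": 0, "az": 0, "claw": 0},
])

```text
time: 2.5
tcp_pos: [527.5, 89.6, 334.6]
orientation: [0.707, 0.707, -0.0, -0.0]
ft_force: [0.8, 0.1, 0.1]
gripper_width: 91.3
grip_force: 0.0
```

Remaining: (+94, +183), then down about 70 mm for a close look.

Emit:
carry_out([
  {"x": 4, "y": 2, "z": 0, "ax": 0, "ay": 0, "az": 0, "claw": 0},
  {"x": 4, "y": 2, "z": 0, "ax": 0, "ay": 0, "az": 0, "claw": 0},
  {"x": 4, "y": 2, "z": 0, "ax": 0, "ay": 0, "az": 0, "claw": 0},
  {"x": 3.5, "y": 2, "z": 1, "ax": 0, "ay": 0, "az": 0, "claw": 0},
  {"x": 2.8, "y": 1.4, "z": 2, "ax": 0, "ay": 0, "az": 0, "claw": 0},
  {"x": 0, "y": 0, "z": 2, "ax": 0, "ay": 0, "az": 0, "claw": 0},
  {"x": 0, "y": 0, "z": 2, "ax": 0, "ay": 0, "az": 0, "claw": 0},
  {"x": 0, "y": 0, "z": 0, "ax": 0, "ay": 0, "az": 0, "claw": 0},
])

```text
time: 3.3
tcp_pos: [619.6, 270.5, 260.7]
orientation: [0.707, 0.707, -0.004, -0.001]
ft_force: [-0.1, -0.7, 0.1]
gripper_width: 91.4
grip_force: 0.0
```

```bash
python3 - <<'E'
from h import *
im,c=snap('wrist','w1'); print(c,bot.sense()['tcp_pos'])
E
```

```text
{'fovy': 59.02144327311352, 'cx': 320.756628423329, 'cy': 236.2300021117584, 'rvec': array([-2.89116700e+00, -2.54952507e-03,  9.87274689e-03]), 'tvec': array([-618.34632982,  227.42934164,  481.11534823])} [620.43871682 270.65138052 263.04124495]
```

View pics/w1.png

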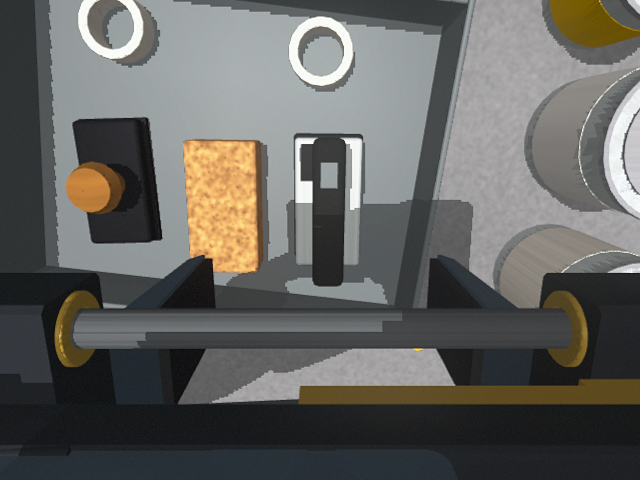

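```bash
python3 - <<'E'
from h import *
c=load('w1')
Rm=cv2.Rodrigues(c['rvec'])[0];print('cam',-Rm.T@c['tvec'])
P=lambda u,v,z:print((u,v,z),ray(c,u,v,z).round(1))
for p in [(329,138,103),(328,286,103),(328,286,83),(313,200,103),(346,200,103),(314,150,103),(345,150,103),(312,270,103),(345,270,103),(295,136,51),(363,136,51),(294,264,51),(358,264,51)]: P(*p)
a=cv2.imread('pics/w1.png')[120:300,270:390]; cv2.imwrite('pics/w1c.png',cv2.resize(a,(400,600),interpolation=cv2.INTER_CUBIC))
E
```

```text
cam [620.87330292 340.1080982  405.45171179]
(329, 138, 103) [624.5 333.2 103. ]
(328, 286, 103) [624.4 223.8 103. ]
(328, 286, 83) [624.6 216.1  83. ]
(313, 200, 103) [613.2 289.7 103. ]
(346, 200, 103) [637.  289.7 103. ]
(314, 150, 103) [614.1 325.  103. ]
(345, 150, 103) [635.7 325.1 103. ]
(312, 270, 103) [612.3 236.5 103. ]
(345, 270, 103) [637.1 236.6 103. ]
(295, 136, 51) [597.5 333.6  51. ]
(363, 136, 51) [652.8 333.7  51. ]
(294, 264, 51) [595.  224.2  51. ]
(358, 264, 51) [651.2 224.4  51. ]
```

View pics/w1c.png

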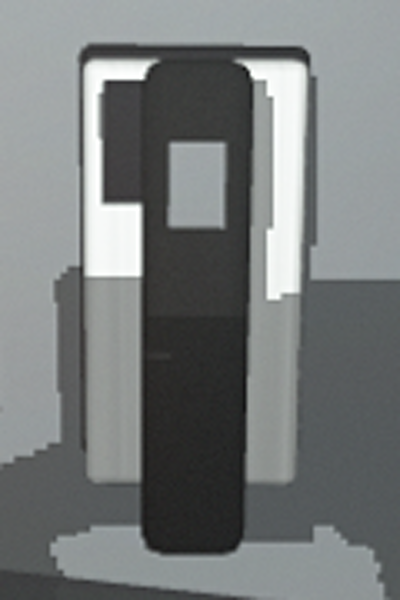

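The crop shows the bar running nearly straight along world y, centred near (624.5, 277.5). I'll descend over it.

Emit:
carry_out([
  {"x": 0.6, "y": 0.4, "z": 1, "ax": 0, "ay": 0, "az": 0.2, "claw": 0},
  {"x": 0, "y": 0, "z": 2, "ax": 0, "ay": 0, "az": 0, "claw": 0},
  {"x": 0, "y": 0, "z": 2, "ax": 0, "ay": 0, "az": 0, "claw": 0},
  {"x": 0, "y": 0, "z": 2, "ax": 0, "ay": 0, "az": 0, "claw": 0},
  {"x": 0, "y": 0, "z": 2, "ax": 0, "ay": 0, "az": 0, "claw": 0},
  {"x": 0, "y": 0, "z": 2, "ax": 0, "ay": 0, "az": 0, "claw": 0},
  {"x": 0, "y": 0, "z": 1, "ax": 0, "ay": 0, "az": 0, "claw": 0},
  {"x": 0, "y": 0, "z": 0, "ax": 0, "ay": 0, "az": 0, "claw": 0},
])

```text
time: 4.15
tcp_pos: [624.9, 276.7, 144.0]
orientation: [0.708, 0.706, -0.001, -0.0]
ft_force: [0.7, -0.5, 0.3]
gripper_width: 91.0
grip_force: 0.0
```

```bash
python3 - <<'E'
from h import *
im,c=snap('wrist','w2'); s=bot.sense();print(s['tcp_pos'],s['orientation'],s['ft_force'])
E
```

```text
[625.51254055 276.95536105 145.17304837] [7.08285991e-01 7.05925577e-01 1.68156323e-04 7.73085612e-05] [-0.31466098  0.02302303  0.69943133]
```

View pics/w2.png

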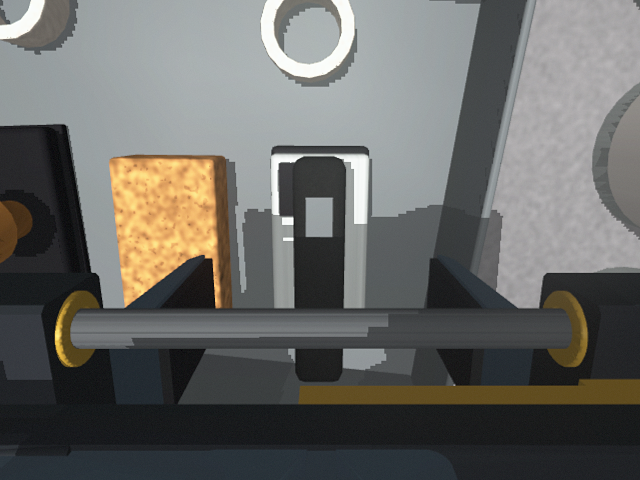

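```bash
python3 - <<'E'
from h import *
c=load('w2')
for p in [(320.5,157,103),(319,381,103),(295,200,103),(345.5,200,103),(295,375,103),(343,375,103)]: print(p,ray(c,*p).round(1))
E
```

```text
(320.5, 157, 103) [625.2 334.2 103. ]
(319, 381, 103) [624.1 225.  103. ]
(295, 200, 103) [613.9 315.5 103. ]
(345.5, 200, 103) [636.2 315.4 103. ]
(295, 375, 103) [612.3 228.3 103. ]
(343, 375, 103) [635.9 228.3 103. ]
```

Emit:
carry_out([
  {"x": 0, "y": 0, "z": 1, "ax": 0, "ay": 0, "az": 0, "claw": 0},
  {"x": 0, "y": 0, "z": 1.2, "ax": 0, "ay": 0, "az": 0, "claw": 0},
  {"x": 0, "y": 0, "z": 1.2, "ax": 0, "ay": 0, "az": 0, "claw": 0},
  {"x": 0, "y": 0, "z": 1.0, "ax": 0, "ay": 0, "az": 0, "claw": 0},
  {"x": 0, "y": 0, "z": 0.2, "ax": 0, "ay": 0, "az": 0, "claw": 0},
  {"x": 0, "y": 0, "z": 0, "ax": 0, "ay": 0, "az": 0, "claw": 0},
  {"x": 0, "y": 0, "z": 0, "ax": 0, "ay": 0, "az": 0, "claw": 0},
  {"x": 0, "y": 0, "z": 0, "ax": 0, "ay": 0, "az": 0, "claw": 0},
])

```text
time: 5.0
tcp_pos: [625.6, 277.0, 99.5]
orientation: [0.708, 0.706, 0.001, 0.0]
ft_force: [0.2, 0.4, 1.1]
gripper_width: 91.0
grip_force: 0.0
```

Emit:
carry_out([
  {"x": 0.2, "y": -0.1, "z": 0, "ax": 0, "ay": 0, "az": 0.3, "claw": 100},
  {"x": 0, "y": 0, "z": 0, "ax": 0, "ay": 0, "az": 0, "claw": 150},
  {"x": 0, "y": 0, "z": 0, "ax": 0, "ay": 0, "az": 0, "claw": 255},
  {"x": 0, "y": 0, "z": 0, "ax": 0, "ay": 0, "az": 0, "claw": 255},
  {"x": 0, "y": 0, "z": 0, "ax": 0, "ay": 0, "az": 0, "claw": 255},
  {"x": 0, "y": 0, "z": 0, "ax": 0, "ay": 0, "az": 0, "claw": 255},
  {"x": 0, "y": 0, "z": 0, "ax": 0, "ay": 0, "az": 0, "claw": 255},
  {"x": 0, "y": 0, "z": 0, "ax": 0, "ay": 0, "az": 0, "claw": 255},
], grip_force=45)

```text
time: 5.8
tcp_pos: [624.2, 278.8, 98.9]
orientation: [0.71, 0.704, -0.0, 0.0]
ft_force: [-0.2, -0.5, -0.3]
gripper_width: 30.0
grip_force: 0.0
```

Emit:
carry_out([
  {"x": 0, "y": 0, "z": 0, "ax": 0, "ay": 0, "az": 0, "claw": 255},
  {"x": 0, "y": 0, "z": 0, "ax": 0, "ay": 0, "az": 0, "claw": 255},
  {"x": 0, "y": 0, "z": 0, "ax": 0, "ay": 0, "az": 0, "claw": 255},
  {"x": 0, "y": 0, "z": 0, "ax": 0, "ay": 0, "az": 0, "claw": 255},
  {"x": 0, "y": 0, "z": 0, "ax": 0, "ay": 0, "az": 0, "claw": 255},
  {"x": 0, "y": 0, "z": -0.2, "ax": 0, "ay": 0, "az": 0, "claw": 255},
  {"x": 0, "y": 0, "z": -0.4, "ax": 0, "ay": 0, "az": 0, "claw": 255},
  {"x": 0, "y": 0, "z": -0.4, "ax": 0, "ay": 0, "az": 0, "claw": 255},
], grip_force=45)

```text
time: 6.6
tcp_pos: [623.8, 278.6, 108.5]
orientation: [0.71, 0.704, -0.001, -0.0]
ft_force: [0.2, 0.2, -4.6]
gripper_width: 23.8
grip_force: 45.0
```

Emit:
carry_out([
  {"x": 0, "y": 0, "z": -1.5, "ax": 0, "ay": 0, "az": 0, "claw": 255},
  {"x": 0, "y": 0, "z": -3, "ax": 0, "ay": 0, "az": 0, "claw": 255},
  {"x": 0, "y": 0, "z": -3.5, "ax": 0, "ay": 0, "az": 0, "claw": 255},
  {"x": 0, "y": 0, "z": -4, "ax": 0, "ay": 0, "az": 0, "claw": 255},
  {"x": 0, "y": 0, "z": -4, "ax": 0, "ay": 0, "az": 0, "claw": 255},
  {"x": 0, "y": 0, "z": -4, "ax": 0, "ay": 0, "az": 0, "claw": 255},
  {"x": 0, "y": 0, "z": -3, "ax": 0, "ay": 0, "az": 0, "claw": 255},
  {"x": 0, "y": 0, "z": -1, "ax": 0, "ay": 0, "az": 0, "claw": 255},
])

```text
time: 7.4
tcp_pos: [624.9, 279.2, 353.4]
orientation: [0.71, 0.704, 0.003, 0.001]
ft_force: [1.4, -0.2, -4.5]
gripper_width: 23.7
grip_force: 45.0
```

Emit:
carry_out([
  {"x": -1, "y": -0.6, "z": 0, "ax": 0, "ay": 0, "az": 0, "claw": 255},
  {"x": -2, "y": -0.6, "z": 0, "ax": 0, "ay": 0, "az": 0, "claw": 255},
  {"x": -3, "y": -0.6, "z": 0, "ax": 0, "ay": 0, "az": 0, "claw": 255},
  {"x": -3.5, "y": -0.6, "z": 0, "ax": 0, "ay": 0, "az": 0, "claw": 255},
  {"x": -3.5, "y": -0.6, "z": 0, "ax": 0, "ay": 0, "az": 0, "claw": 255},
  {"x": -3.5, "y": -0.6, "z": 0, "ax": 0, "ay": 0, "az": 0, "claw": 255},
  {"x": -3.5, "y": -0.6, "z": 0, "ax": 0, "ay": 0, "az": 0, "claw": 255},
  {"x": -3.5, "y": -0.6, "z": 0, "ax": 0, "ay": 0, "az": 0, "claw": 255},
])

```text
time: 8.2
tcp_pos: [572.0, 42.2, 346.0]
orientation: [0.71, 0.704, -0.002, -0.002]
ft_force: [0.5, 0.2, -4.4]
gripper_width: 24.2
grip_force: 45.0
```

Emit:
carry_out([
  {"x": -3.5, "y": -0.6, "z": 0, "ax": 0, "ay": 0, "az": 0, "claw": 255},
  {"x": -3.5, "y": -0.6, "z": 0, "ax": 0, "ay": 0, "az": 0, "claw": 255},
  {"x": -3.5, "y": -0.6, "z": 0, "ax": 0, "ay": 0, "az": 0, "claw": 255},
  {"x": -3.5, "y": -0.6, "z": 0, "ax": 0, "ay": 0, "az": 0, "claw": 255},
  {"x": -3.5, "y": -0.6, "z": 0, "ax": 0, "ay": 0, "az": 0, "claw": 255},
  {"x": -3.5, "y": -0.6, "z": 0, "ax": 0, "ay": 0, "az": 0, "claw": 255},
  {"x": -3.5, "y": -0.6, "z": 0, "ax": 0, "ay": 0, "az": 0, "claw": 255},
  {"x": -2.5, "y": -0.6, "z": 0, "ax": 0, "ay": 0, "az": 0, "claw": 255},
])

```text
time: 9.0
tcp_pos: [521.5, -227.3, 345.9]
orientation: [0.711, 0.704, -0.002, -0.002]
ft_force: [-0.1, -0.0, -3.7]
gripper_width: 23.5
grip_force: 45.0
```

Emit:
carry_out([
  {"x": -1.5, "y": 0, "z": 0, "ax": 0, "ay": 0, "az": 2, "claw": 255},
  {"x": -1, "y": 0, "z": 0, "ax": 0, "ay": 0, "az": 4, "claw": 255},
  {"x": -0.5, "y": 0, "z": 0, "ax": 0, "ay": 0, "az": 6, "claw": 255},
  {"x": 0, "y": 0, "z": 0, "ax": 0, "ay": 0, "az": 7, "claw": 255},
  {"x": 0, "y": 0, "z": 0, "ax": 0, "ay": 0, "az": 7, "claw": 255},
  {"x": 0, "y": 0, "z": 0, "ax": 0, "ay": 0, "az": 7, "claw": 255},
  {"x": 0, "y": 0, "z": 0, "ax": 0, "ay": 0, "az": 7, "claw": 255},
  {"x": 0, "y": 0, "z": 0, "ax": 0, "ay": 0, "az": 7, "claw": 255},
])

```text
time: 9.8
tcp_pos: [522.2, -254.4, 347.0]
orientation: [0.933, 0.36, -0.001, -0.002]
ft_force: [0.1, -1.4, -5.1]
gripper_width: 24.1
grip_force: 45.0
```

Emit:
carry_out([
  {"x": 0, "y": 0, "z": 0, "ax": 0, "ay": 0, "az": 7, "claw": 255},
  {"x": 0, "y": 0, "z": 0, "ax": 0, "ay": 0, "az": 7, "claw": 255},
  {"x": 0, "y": 0, "z": 0, "ax": 0, "ay": 0, "az": 7, "claw": 255},
  {"x": 0, "y": 0, "z": 0, "ax": 0, "ay": 0, "az": 7, "claw": 255},
  {"x": 0, "y": 0, "z": 0, "ax": 0, "ay": 0, "az": 6, "claw": 255},
  {"x": 0, "y": 0, "z": 0, "ax": 0, "ay": 0, "az": 4, "claw": 255},
  {"x": 0, "y": 0, "z": 0, "ax": 0, "ay": 0, "az": 1, "claw": 255},
  {"x": 0, "y": 0, "z": 0, "ax": 0, "ay": 0, "az": 0, "claw": 255},
])

```text
time: 10.6
tcp_pos: [522.4, -254.8, 347.8]
orientation: [1.0, 0.031, -0.001, -0.001]
ft_force: [-0.7, 0.5, -3.7]
gripper_width: 23.6
grip_force: 45.0
```

Emit:
carry_out([
  {"x": 0.1, "y": 0.6, "z": 1, "ax": 0, "ay": 0, "az": 0, "claw": 255},
  {"x": 0, "y": 0.6, "z": 2, "ax": 0, "ay": 0, "az": 0, "claw": 255},
  {"x": 0, "y": 0, "z": 3, "ax": 0, "ay": 0, "az": 0, "claw": 255},
  {"x": 0, "y": 0, "z": 3, "ax": 0, "ay": 0, "az": 0, "claw": 255},
  {"x": 0, "y": 0, "z": 3, "ax": 0, "ay": 0, "az": 0, "claw": 255},
  {"x": 0, "y": 0, "z": 2, "ax": 0, "ay": 0, "az": 0, "claw": 255},
  {"x": 0, "y": 0, "z": 0.6, "ax": 0, "ay": 0, "az": 0, "claw": 255},
  {"x": 0, "y": 0, "z": 0, "ax": 0, "ay": 0, "az": 0, "claw": 255},
])

```text
time: 11.4
tcp_pos: [524.1, -267.2, 201.8]
orientation: [1.0, 0.031, -0.001, -0.001]
ft_force: [-0.3, 0.2, -4.1]
gripper_width: 23.9
grip_force: 45.0
```

```bash
python3 - <<'E'
from h import *
w,c=snap('wrist','w3'); s,_=snap('side','s3'); q=bot.sense(); print(q['tcp_pos'],q['orientation'],q['ft_force'],q['torque'])
a=cv2.imread('pics/w3.png'); b=cv2.imread('pics/s3.png')
cv2.imwrite('pics/m3.png',np.vstack([cv2.resize(a[:,100:540],(412,450))[0:330].repeat(1,0) if 0 else cv2.resize(a[100:400],(640,300)),cv2.resize(b[60:210,220:480],(520,300),interpolation=cv2.INTER_CUBIC).copy() if 0 else cv2.copyMakeBorder(cv2.resize(b[60:210,220:480],(520,300),interpolation=cv2.INTER_CUBIC),0,0,0,120,0)]))
E
```

```text
[ 525.23582537 -267.71313164  203.94597055] [9.99527417e-01 3.07193869e-02 9.49709571e-04 5.99484425e-04] [ 0.11462076 -0.33782507 -3.64192395] [-0.01754724  0.04326937  0.02787971]
```

View pics/m3.png

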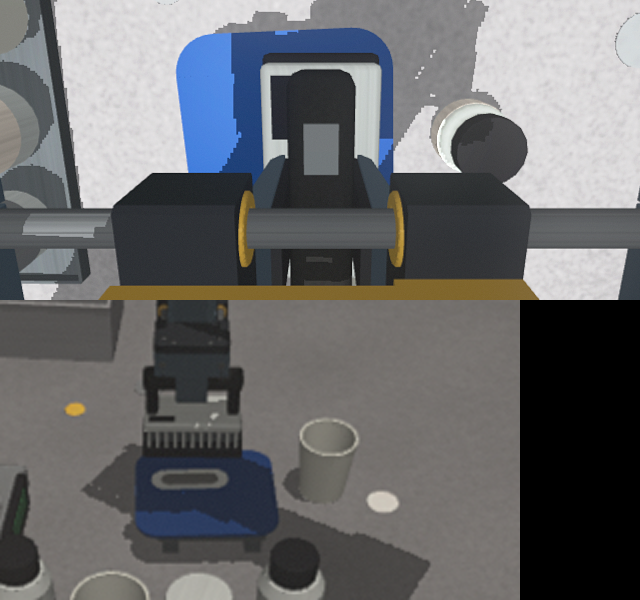

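```bash
python3 - <<'E'
from h import *
c=load('w3'); s=load('s3')
for p in [(321.5,169,208),(289,200,208),(355,200,208),(291,180,208),(353,180,208),(262,165,156),(381,165,156),(263,154,112),(378,154,112)]: print(p,ray(c,*p).round(1))
r=lambda x,y,z:ray(s,220+x/2,60+(y-300)/2,z).round(1)
for p in [(143,455,110),(241,456,110)]: print('side',p,r(*p))
a,b=ray(s,220+152/2,60+(479-300)/2,53),ray(s,220+229/2,60+(479-300)/2,53);print((a+b)/2)
b=cv2.imread('pics/s3.png'); cv2.imwrite('pics/s3c.png',cv2.resize(b[95:185,280:380],(660,594),interpolation=cv2.INTER_CUBIC))
E
```

```text
(321.5, 169, 208) [ 580.2 -263.3  208. ]
(289, 200, 208) [ 569.4 -253.3  208. ]
(355, 200, 208) [ 570.8 -275.   208. ]
(291, 180, 208) [ 576.1 -253.6  208. ]
(353, 180, 208) [ 577.3 -273.8  208. ]
(262, 165, 156) [ 575.7 -237.2  156. ]
(381, 165, 156) [ 578.9 -290.   156. ]
(263, 154, 112) [ 577.7 -231.8  112. ]
(378, 154, 112) [ 581.5 -294.2  112. ]
side (143, 455, 110) [ 578.6 -237.2  110. ]
side (241, 456, 110) [ 464.7 -244.2  110. ]
[ 524.46957648 -264.72889267   53.        ]
```

View pics/s3c.png

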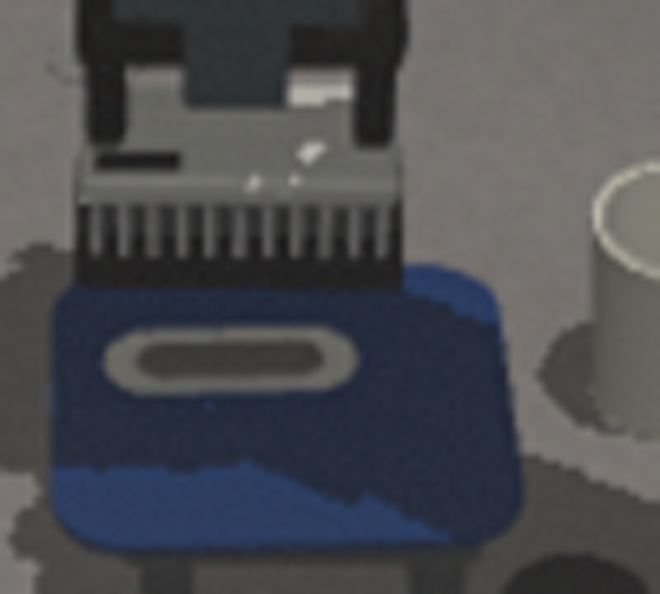

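```bash
python3 - <<'E'
from h import *
s=load('s3')
r=lambda x,y,z:ray(s,280+x/6.6,95+y/6.6,z).round(1)
for z in (106,110,114): print(z,r(77,283,z),r(402,289,z))
a,b=r(105,361,53),r(358,359,53);print(a,b,(a+b)/2, r(232,327,53),r(232,394,53))
E
```

```text
106 [ 578.7 -240.7  106. ] [ 463.6 -246.2  106. ]
110 [ 578.1 -235.9  110. ] [ 463.6 -241.4  110. ]
114 [ 577.5 -231.2  114. ] [ 463.7 -236.7  114. ]
[ 571.7 -260.4   53. ] [ 478.  -268.7   53. ] [ 524.85 -264.55   53.  ] [ 526. -283.   53.] [ 523.5 -245.9   53. ]
```

Emit:
carry_out([
  {"x": 0.2, "y": -0.1, "z": 0.5, "ax": 0, "ay": 0, "az": -0.6, "claw": 255},
  {"x": 0, "y": 0, "z": 1, "ax": 0, "ay": 0, "az": 0, "claw": 255},
  {"x": 0, "y": 0, "z": 1, "ax": 0, "ay": 0, "az": 0, "claw": 255},
  {"x": 0, "y": 0, "z": 0.8, "ax": 0, "ay": 0, "az": 0, "claw": 255},
  {"x": 0, "y": 0, "z": 0.5, "ax": 0, "ay": 0, "az": 0, "claw": 255},
  {"x": 0, "y": 0, "z": 0.2, "ax": 0, "ay": 0, "az": 0, "claw": 255},
  {"x": 0, "y": 0, "z": 0, "ax": 0, "ay": 0, "az": 0, "claw": 255},
  {"x": 0, "y": 0, "z": 0, "ax": 0, "ay": 0, "az": 0, "claw": 255},
])

```text
time: 12.3
tcp_pos: [526.7, -266.3, 163.3]
orientation: [0.999, 0.036, 0.0, 0.0]
ft_force: [0.3, -0.3, -5.2]
gripper_width: 23.1
grip_force: 45.0
```

```bash
python3 - <<'E'
from h import *
snap('side','s4'); snap('wrist','w4')
for i in range(4):
    bot.snapshot('side'); q=bot.sense(); print(q['tcp_pos'],q['orientation'],q['ft_force'])
b=cv2.imread('pics/s4.png'); a=cv2.imread('pics/w4.png')
cv2.imwrite('pics/m4.png',np.hstack([cv2.resize(b[95:195,280:360],(400,500),interpolation=cv2.INTER_CUBIC),cv2.resize(a[100:300,240:400],(400,500),interpolation=cv2.INTER_CUBIC)]))
E
```

```text
[ 526.73028954 -266.24139846  163.39228326] [9.99354010e-01 3.59348427e-02 4.15359997e-04 2.76284990e-04] [-0.01443083  0.0399372  -5.047795  ]
[ 526.66891514 -266.15744431  163.32689001] [9.99353491e-01 3.59505440e-02 3.41044391e-04 2.04106756e-04] [-0.40189416  0.68544514 -4.38694938]
[ 526.61862774 -266.17203396  163.24558767] [9.99353167e-01 3.59602607e-02 2.69245463e-04 1.84192576e-04] [ 0.55610373 -0.02693448 -4.74577736]
[ 526.55618809 -266.16701034  163.19689508] [9.99354388e-01 3.59269678e-02 1.92701917e-04 1.50336606e-04] [ 1.12794215 -0.19484694 -5.12928408]
```

View pics/m4.png

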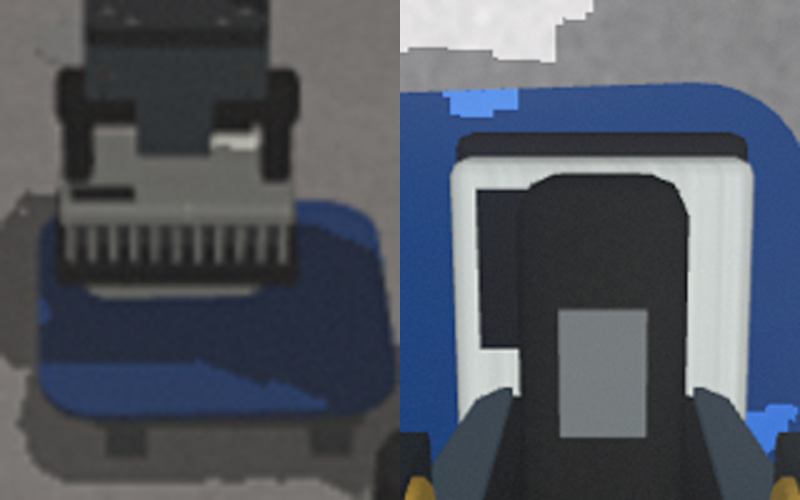

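```bash
python3 - <<'E'
from h import *
s=load('s4');w=load('w4')
r=lambda x,y,z:ray(s,280+x/5,95+y/5,z).round(1)
k=lambda x,y,z:ray(w,240+(x-400)/2.5,100+y/2.5,z).round(1)
for z in (66,69,72): print(z,r(55,278,z),r(298,282,z))
print('strip ends',r(85,265,53),r(262,262,53), 'strip near edge',r(170,298,53))
print('flap far edge at 53',k(450,92,53),k(600,87,53))
for z in (68,70,72): print('lamp far bottom',k(458,136,z),k(746,134,z))
print('deck',k(452,165,115),k(752,165,115),'bar',k(606,175,167),k(521,260,167),k(688,260,167))
E
```

```text
66 [ 581.5 -241.5   66. ] [ 464.8 -247.5   66. ]
69 [ 581.1 -238.1   69. ] [ 464.8 -244.1   69. ]
72 [ 580.7 -234.7   72. ] [ 464.8 -240.7   72. ]
strip ends [ 569.6 -266.8   53. ] [ 482.9 -275.7   53. ] strip near edge [ 526.3 -246.    53. ]
flap far edge at 53 [ 588.8 -225.6   53. ] [ 592.4 -260.7   53. ]
lamp far bottom [ 579.7 -229.8   68. ] [ 584.7 -293.8   68. ]
lamp far bottom [ 579.8 -230.1   70. ] [ 584.8 -293.6   70. ]
lamp far bottom [ 580.  -230.3   72. ] [ 584.9 -293.3   72. ]
deck [ 577.4 -234.9  115. ] [ 581.3 -289.   115. ] bar [ 582.3 -262.2  167. ] [ 570.1 -251.5  167. ] [ 571.7 -274.   167. ]
```

Emit:
carry_out([
  {"x": 0.05, "y": 0, "z": 0.05, "ax": 0, "ay": 0, "az": 0, "claw": 255},
  {"x": 0, "y": 0, "z": 0.05, "ax": 0, "ay": 0, "az": 0, "claw": 255},
  {"x": 0, "y": 0, "z": 0.05, "ax": 0, "ay": 0, "az": 0, "claw": 255},
  {"x": 0, "y": 0, "z": 0, "ax": 0, "ay": 0, "az": 0, "claw": 255},
  {"x": 0, "y": 0, "z": 0, "ax": 0, "ay": 0, "az": 0, "claw": 255},
  {"x": 0, "y": 0, "z": 0, "ax": 0, "ay": 0, "az": 0, "claw": 255},
  {"x": 0, "y": 0, "z": 0, "ax": 0, "ay": 0, "az": 0, "claw": 255},
  {"x": 0, "y": 0, "z": 0, "ax": 0, "ay": 0, "az": 0, "claw": 255},
])

```text
time: 13.4
tcp_pos: [527.0, -266.1, 161.5]
orientation: [0.999, 0.036, 0.0, 0.0]
ft_force: [-0.1, -0.8, -5.1]
gripper_width: 23.5
grip_force: 45.0
```

```bash
python3 -c "
from h import *
q=bot.sense();print(q['tcp_pos'],q['orientation'],q['dq'],q['ft_force']);print(bot.sign_off())"
```

```text
[ 527.00290888 -266.07435757  161.48214687] [9.99353322e-01 3.59573774e-02 3.60029506e-05 5.74374878e-05] [ 5.32605409e-05 -2.04356357e-03  4.40323595e-04  5.33102436e-04
  4.16911448e-04  1.38040351e-04] [-0.08343889 -0.76957786 -5.11485309]
the job is handed in; nothing more can be done
None
```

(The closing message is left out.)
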